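# Lay the two standing risers down ribs up

## Robot

A 6-joint arm with a two-finger parallel gripper is mounted at the origin on the work surface. World frame = base frame: x ahead of the robot, y to its left, z up, the work surface at z = 0. Lengths are in m, angles in rad, forces in N, time in s.
With the tool pointing down it reaches from about 0.4 to 0.825 m from the base axis. Payload 7 kg.
Tool frame: the origin (TCP) lies at the very end of the fingers, on their centre line; the grasp point (between the pads) lies 19 mm behind it; z points along the fingers, y is the line along which they close (so a half turn about z gives the same grasp; the last joint's range is limited). The gripper opens to 88 mm and grips with 3 to 60 N. Pads are 19 mm wide; open, the fingers measure 130 mm over their backs; the gripper's body (78 mm by 193 mm) begins 47 mm behind the grasp point.
Start: joints at [-0.895, 0.359, 0.012, 0, -1.224, -0.288], TCP at [0.255, -0.625, 0.227] pointing down, gripper open.
Joint ranges: [-3.07, 3.07], [-1.43, 2.12], [-1.02, 1.25], [-3.03, 1.67], [-3.05, -0], [-3.03, 3.03]. Speed limits (rad/s): [2.39, 2.39, 3.01, 3.14, 3.14, 3.14].

## Interface

Orientations are given as [roll, pitch, yaw] about the fixed x, y, z axes, in that order (R = Rz(yaw) Ry(pitch) Rx(roll)).
In Python, from station import * gives the robot as it stands.
- The arm moves only by the tool servo_tool, never from a script. Its argument "moves" is a list of rows, each an object of numbers: "jaw": the opening, from 0 (shut) to 1 (fully open); "dx", "dy", "dz": the shift along the world's x, y, z in m; "roll": the turn about the world's z in degrees. A call has exactly 10 rows; each row shifts and turns the commanded pose from where the row before left it; what a row does not reach is not made up. A row lasts 1/8 s, in which the tool goes at most 62.5 mm and 10.7 degrees, less where a joint would pass 70% of its speed; a pose out of reach is approached as far as the arm can. A call with a gripper value outside its range is refused whole. The fingers move at their own pace and stop on an object; "newtons" is the grip in N (left out, the last holds). Time passes only in rows, so rows that do not move let the fingers close, or fill a call up. It gives the time, the measured TCP pose, the force, the opening and the grip force at its end, in the units of the state.
- get_state(): the state, without advancing time (a new reading comes with each control period).
- grab_frame(name): name is "scene" or "top"; returns (picture, depth): 480x640x3 uint8, red, green, blue; 480x640 float32, m along the optical axis (not along the pixel's ray), 0 where there is no reading.
- calibration(name): a dict with "intrinsics" (3x3 intrinsics, pixels), "R" (3x3) and "t" (3): a world point X has camera coordinates R X + t. Camera axes: x right, y down, z forward; pixel columns grow to the right and rows downward; lengths in m; the calibration is good to about 2 mm. A picture is of the moment at which its call begins. calibration takes no time and is no camera call.
- job_done(): hands the job in; it is judged then, once.
The state is a dict: "t": time; "q": joint angles; "qd": joint speeds; "joint_efforts": joint torques, N m; "eef_pos": TCP position; "ee_rot": TCP orientation; "force": force on the tool from outside, world axes, zero at the start; "moment": the same for the moment, N m; "width": finger opening in m; "gripper_force": force on a finger pad.
Only numpy, scipy, OpenCV 4.12 (cv2) and the standard library are available. Lean on these libraries where they do the work, as an engineer would, in place of code of your own. Each camera call takes 0.05 s, during which the arm holds its last target. There are 200 camera calls.

## Task

Two aluminium riser blocks stand on end on the grey bench mat; each has a plain back and, on the other face, two raised ribs. With the fingertips, push each one over so that both end up lying flat on the mat, close to where they stood, plain back down and ribbed face up, ready for the bolts. Only push, gently: do not grip or lift them, and leave the saucer, wheel, kingpin and T-tool undisturbed.

Things in the scene. Friction and masses are not known exactly. Their poses are not given: they have to be found in the camera images.
- riser_a: Aluminium riser block, one of two alike, standing on its 60 x 20 mm end: 90 mm tall, 60 wide, 20 thick. One face plain; on the other two raised ribs (5 high, 8 wide) down the long edges, flat channel between. Origin: centre of the end it starts on. z along the 90 mm, up at the start; y along the width; +x out of the ribbed face: rib tops at +10 mm, channel floor +5, plain back -10
- riser_a_mid (a point): Centre of riser_a, 45 mm from either end. The block weighs about 0.22 kg (varies); pushed near its top, it falls by itself once tilted some 15 degrees
- riser_b: Aluminium riser block, one of two alike, standing on its 60 x 20 mm end: 90 mm tall, 60 wide, 20 thick. One face plain; on the other two raised ribs (5 high, 8 wide) down the long edges, flat channel between. Origin: centre of the end it starts on. z along the 90 mm, up at the start; y along the width; +x out of the ribbed face: rib tops at +10 mm, channel floor +5, plain back -10
- riser_b_mid (a point): Centre of riser_b, 45 mm from either end. The block weighs about 0.22 kg (varies); pushed near its top, it falls by itself once tilted some 15 degrees
- mat: Grey rubber bench mat, fixed, 350 mm (x) by 680 mm (y), 4 mm thick. Origin: centre of its underside, on the worktop
- saucer: White ceramic saucer, 92 mm across, 15 mm high, with three 22 mm ball bearings on it (20 mm high in all), on the mat between the risers; leave alone. Origin: centre of its underside
- wheel: Blue urethane wheel lying flat on the mat beyond the saucer, 70 mm across, 52 mm high; leave alone. Origin: centre of its underside
- kingpin: Steel kingpin bolt standing on its 18 mm head on the mat, 58 mm high, shank 10 mm, between the saucer and the robot; leave alone. Origin: centre of its underside
- ttool: Steel T-tool lying on the worktop to the left of the mat: a 100 mm bar along its x with a 130 mm stem along its +y, 16 mm thick; leave alone. Origin: middle of the bar, underside
Not all that is in view belongs to the job. Leave any orange or yellow look-alike of the riser_a alone.

How it is judged:
At the end, for the whole second after the job is handed in: Both risers lie flat on the mat (within 0.12 rad) with the ribbed face up, each centre within 130 mm of where it stood and over the mat, at rest (angle between each of riser_a, riser_b's own x axis and vertical below 0.12 rad and z of each of riser_a_mid, riser_b_mid in the frame of mat below 0.022 m and distance of each of riser_a_mid, riser_b_mid from where it was at the start of the episode below 0.13 m and linear speed of each of riser_a, riser_b below 0.02 m/s and angular speed of each of riser_a, riser_b below 0.1 rad/s and x of riser_a_mid in the frame of mat between -0.175 and 0.175 m and y of riser_a_mid in the frame of mat between -0.34 and 0.34 m and x of riser_b_mid in the frame of mat between -0.175 and 0.175 m and y of riser_b_mid in the frame of mat between -0.34 and 0.34 m); the robot touches nothing.
It fails at once if a riser is lifted (its centre rises more than 66 mm above the worktop) (height (world z) of any of riser_a_mid, riser_b_mid above 0.066 m).
It fails at once if a riser is gripped or pushed hard (over 25 N from the fingers) (contact force between the fingers and riser_a above 25 N or contact force between the fingers and riser_b above 25 N).
It fails at once if the saucer, wheel, kingpin or T-tool is moved by more than 20 mm, or the kingpin tipped (distance of any of saucer, wheel, kingpin, ttool from where it was at the start of the episode above 0.02 m or angle between kingpin's own z axis and vertical above 0.5 rad).
It also fails if it takes over 40 s, if anything falls off the work surface, if the arm or the gripper's body presses on something with over 40 N, if the wrist force passes 120 N, or if a joint passes its speed limit or range.

## Working session

There is one attempt and no reset: what is moved stays moved. The work goes in short steps, Python scripts to look and compute and a tool call to move; the robot and the scene stay as the last step left them, time stands still between calls to the robot, and variables do not carry over. Pictures are saved under pics/ and viewed, at most 10 in all, crops included, and the job is handed in when it is done.

Besides the shell and the picture viewer there is one more tool, called in YAML: its name, and indented under it one key for each argument. servo_tool: Moves the arm, as the interface text tells. Its arguments: {"type":"object","properties":{"moves":{"type":"array","items":{"type":"object","properties":{"jaw":{"type":"number"},"dx":{"type":"number"},"dy":{"type":"number"},"dz":{"type":"number"},"roll":{"type":"number"}}}},"newtons":{"type":"number"}},"required":["moves"]}

```bash
mkdir -p pics; cat > h.py <<'E'
from station import *
import numpy as np, cv2
def pts(name):
    p,d=grab_frame(name);c=calibration(name);K=np.array(c["intrinsics"]);R=np.array(c["R"]);t=np.array(c["t"])
    v,u=np.mgrid[0:480,0:640]
    X=np.stack([(u-K[0,2])/K[0,0]*d,(v-K[1,2])/K[1,1]*d,d],-1)
    return p,d,(X-t)@R
E
python3 - <<'E'
from h import *
for n in("scene","top"):
    p,d,W=pts(n);np.savez(f"{n}0.npz",p=p,d=d,W=W);cv2.imwrite(f"pics/{n}0.png",p[...,::-1])
    c=calibration(n);print(n,(-np.array(c["R"]).T@np.array(c["t"])).round(3),np.array(c["R"]).round(2).tolist())
E
```

```text
scene [1.21  0.152 1.105] [[-0.26, 0.97, 0.01], [0.83, 0.23, -0.5], [-0.49, -0.12, -0.87]]
top [4.40e-01 1.00e-03 1.28e+00] [[0.0, -1.0, -0.01], [-0.99, 0.0, -0.15], [0.15, 0.01, -0.99]]
```

View pics/scene0.png

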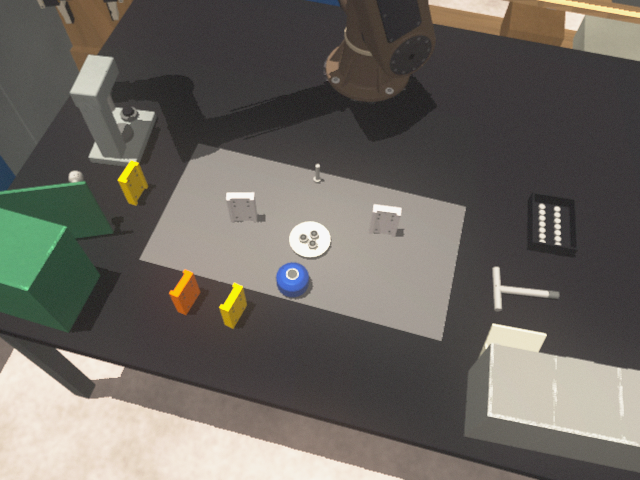

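View pics/top0.png

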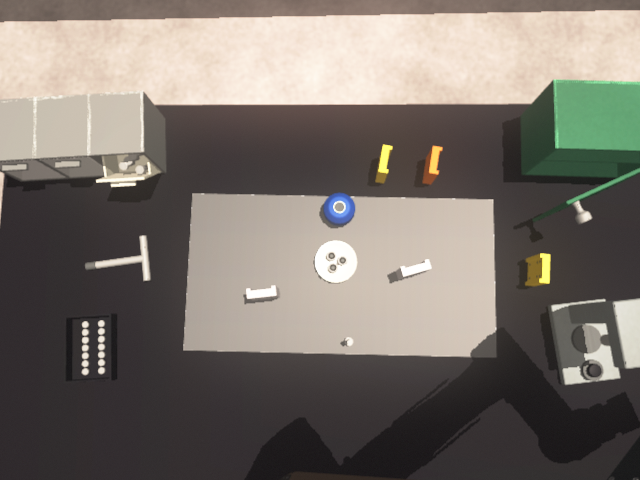

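The scene picture shows two silver risers at (241,207) and (385,220). In the top view they are at (415,269) and (261,293). The orange and yellow look-alikes, at top (433,165), (384,163) and (538,270), are excluded by colour and stand off the mat. An enlarged crop should confirm the rib sides.

```bash
python3 - <<'E'
from h import *
S=np.load("scene0.npz");T=np.load("top0.npz")
f=lambda p,x,y,w:cv2.resize(p[y-w:y+w,x-w:x+w],(380,280+100),interpolation=cv2.INTER_CUBIC)
# rows: top; columns: right riser, left riser
im=np.vstack([np.hstack([f(T['p'],415,269,24),f(T['p'],261,293,24)]),np.hstack([f(S['p'],241,207,26),f(S['p'],385,220,26)])])
cv2.imwrite("pics/crop.png",cv2.resize(im,(600,600))[...,::-1])
W=T['W'];z=W[...,2]
for n,(x,y) in dict(R=(415,269),L=(261,293)).items():
    m=np.zeros(z.shape,bool);m[y-30:y+30,x-30:x+30]=1
    m&=(z>.086)&(z<.11);P=W[m];r=cv2.minAreaRect((P[:,:2]*1000).astype(np.float32))
    print(n,m.sum(),P[:,2].mean().round(4),P.mean(0).round(4),r, cv2.boxPoints(r).round().tolist())
for n,(x,y) in dict(saucer=(336,261),wheel=(340,209),pin=(348,342)).items(): print(n,W[y,x].round(3))
g=(T['p'].min(-1)>60)&(abs(z-.004)<.006);P=W[g];print(np.percentile(P,[1,99],0).round(3))
E
```

```text
R 244 0.0935 [ 0.5573 -0.1732  0.0935] ((558.7593383789062, -173.11080932617188), (19.710378646850586, 60.62955856323242), 15.838936805725098) [[541.0, -147.0], [558.0, -205.0], [577.0, -200.0], [560.0, -141.0]]
L 248 0.0936 [0.5073 0.1441 0.0936] ((508.854736328125, 144.4111328125), (20.057445526123047, 60.580101013183594), 6.126805305480957) [[496.0, 173.0], [502.0, 113.0], [522.0, 115.0], [516.0, 176.0]]
saucer [ 0.581 -0.011  0.008]
wheel [ 0.688 -0.02   0.06 ]
pin [ 0.406 -0.035  0.068]
[[ 0.335 -0.407 -0.002]
 [ 0.942  0.445  0.009]]
```

View pics/crop.png

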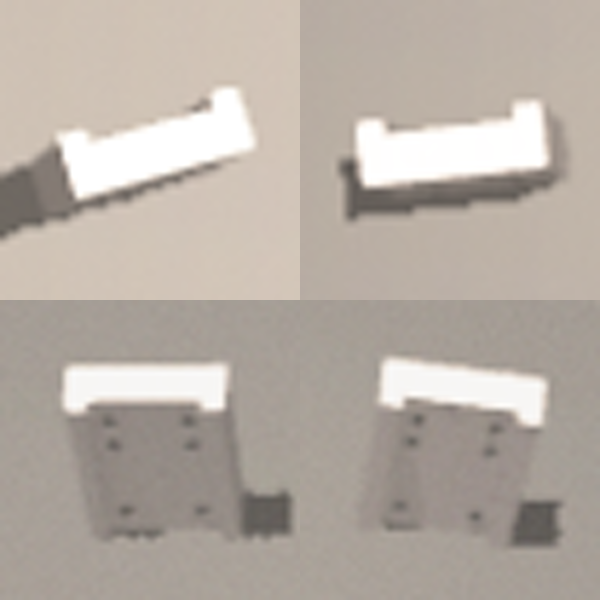

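Crop: in the top views the notched, ribbed side of both risers faces up in the picture (+x). The scene view, taken from +x, shows the ribs and holes. So both have to be pushed toward -x. Next I'll check the path from the start pose.

```bash
python3 - <<'E'
from h import *
s=get_state();print(s['t'],s['eef_pos'],s['ee_rot'],s['width'],s['force'])
for n in("scene","top"):
    c=calibration(n);q=np.array(c["intrinsics"])@(np.array(c["R"])@np.array(s['eef_pos'])+c["t"]);print(n,q[:2]/q[2])
for n in("scene","top"):
    W=np.load(n+"0.npz")['W']
    for a in np.arange(.15,.9,.1):
        print(n,round(a,2),[round(float(W[...,2][(abs(W[...,0]-a)<.05)&(abs(W[...,1]-b)<.05)].max(initial=0)),2) for b in np.arange(-.8,.31,.1)])
T=np.load("top0.npz");W=T['W'];print("mat edges",W[200,300],W[350,300],W[300,190],W[300,492])
E
```

```text
0.1 [ 0.25507208 -0.62449424  0.22573254] [ 3.14014627e+00 -1.13179382e-04 -2.75391049e+00] 0.0878787433576935 [-0.14097821  0.06119428 -0.36442772]
scene [93.68998115 18.01609705]
top [689.20056709 432.90304692]
scene 0.15 [0.0, 0.01, 0.01, 0.01, 0.01, 0.01, 0.01, 0.02, 0.37, 0.37, 0.25, 0.01]
scene 0.25 [0.0, 0.29, 0.3, 0.3, 0.01, 0.01, 0.01, 0.01, 0.38, 0.01, 0.01, 0.01]
scene 0.35 [0.0, 0.31, 0.3, 0.24, 0.01, 0.01, 0.01, 0.01, 0.01, 0.01, 0.01, 0.01]
scene 0.45 [0.0, 0.01, 0.24, 0.24, 0.01, 0.01, 0.01, 0.01, 0.06, 0.01, 0.09, 0.01]
scene 0.55 [0.0, 0.01, 0.02, 0.09, 0.09, 0.01, 0.1, 0.1, 0.03, 0.1, 0.1, 0.01]
scene 0.65 [0.0, 0.01, 0.0, 0.2, 0.19, 0.01, 0.01, 0.05, 0.06, 0.01, 0.01, 0.01]
scene 0.75 [0.0, 0.0, 0.2, 0.2, 0.2, 0.01, 0.09, 0.09, 0.06, 0.01, 0.01, 0.01]
scene 0.85 [0.0, 0.0, 0.2, 0.21, 0.2, 0.01, 0.09, 0.09, 0.01, 0.01, 0.01, 0.01]
top 0.15 [0.0, 0.0, 0.01, 0.01, 0.01, 0.01, 0.01, 0.01, 0.32, 0.28, 0.01, 0.01]
top 0.25 [0.0, 0.01, 0.01, 0.01, 0.01, 0.71, 0.01, 0.69, 0.6, 0.01, 0.01, 0.01]
top 0.35 [0.0, 0.01, 0.05, 0.24, 0.01, 0.71, 0.01, 0.01, 0.01, 0.01, 0.01, 0.01]
top 0.45 [0.0, 0.0, 0.24, 0.24, 0.01, 0.01, 0.01, 0.01, 1.28, 0.1, 0.1, 0.01]
top 0.55 [0.0, 0.01, 0.01, 0.09, 0.1, 0.01, 0.1, 0.1, 0.03, 0.1, 0.1, 0.01]
top 0.65 [0.0, 0.01, 0.01, 0.2, 0.2, 0.01, 0.01, 0.05, 0.06, 0.01, 0.01, 0.01]
top 0.75 [0.0, 0.07, 0.2, 0.21, 0.2, 0.01, 0.1, 0.1, 0.06, 0.01, 0.01, 0.01]
top 0.85 [0.0, 0.0, 0.21, 0.21, 0.21, 0.01, 0.09, 0.1, 0.01, 0.01, 0.01, 0.01]
mat edges [0.71928628 0.0694865  0.00518906] [0.38718768 0.06725035 0.00272602] [0.49509312 0.31014689 0.00392875] [ 0.49523696 -0.35237826  0.00507968]
```

servo_tool:
  moves:
    - {"dz": 0.05,"jaw": 0.45}
    - {"dz": 0.05}
    - {"dx": 0.027,"dy": 0.036,"roll": -6.4}
    - {"dx": 0.027,"dy": 0.036}
    - {"dx": 0.027,"dy": 0.036}
    - {"dx": 0.027,"dy": 0.036}
    - {"dx": 0.027,"dy": 0.036}
    - {"dx": 0.027,"dy": 0.036}
    - {"dx": 0.027,"dy": 0.036}
    - {"dx": 0.027,"dy": 0.036}
  newtons: 10

```text
$.moves[0]: bad value
```

servo_tool:
  moves:
    - {"dx": 0,"dy": 0,"dz": 0.05,"roll": 0,"jaw": 0.45}
    - {"dx": 0,"dy": 0,"dz": 0.05,"roll": 0,"jaw": 0.45}
    - {"dx": 0.027,"dy": 0.036,"dz": 0,"roll": -6.4,"jaw": 0.45}
    - {"dx": 0.027,"dy": 0.036,"dz": 0,"roll": 0,"jaw": 0.45}
    - {"dx": 0.027,"dy": 0.036,"dz": 0,"roll": 0,"jaw": 0.45}
    - {"dx": 0.027,"dy": 0.036,"dz": 0,"roll": 0,"jaw": 0.45}
    - {"dx": 0.027,"dy": 0.036,"dz": 0,"roll": 0,"jaw": 0.45}
    - {"dx": 0.027,"dy": 0.036,"dz": 0,"roll": 0,"jaw": 0.45}
    - {"dx": 0.027,"dy": 0.036,"dz": 0,"roll": 0,"jaw": 0.45}
    - {"dx": 0.027,"dy": 0.036,"dz": 0,"roll": 0,"jaw": 0.45}
  newtons: 10

```text
t: 1.35
eef_pos: [0.4718, -0.3354, 0.3263]
ee_rot: [3.141, -0.0, -2.865]
force: [0.6, 0.0, -0.3]
width: 0.0394
gripper_force: 0.0
```

servo_tool:
  moves:
    - {"dx": 0.028,"dy": 0.035,"dz": 0,"roll": 0,"jaw": 0.45}
    - {"dx": 0.028,"dy": 0.035,"dz": 0,"roll": 0,"jaw": 0.45}
    - {"dx": 0.028,"dy": 0.035,"dz": 0,"roll": 0,"jaw": 0.45}
    - {"dx": 0.028,"dy": 0.035,"dz": 0,"roll": 0,"jaw": 0.45}
    - {"dx": 0.028,"dy": 0.035,"dz": 0,"roll": 0,"jaw": 0.45}
    - {"dx": 0,"dy": 0,"dz": -0.05,"roll": 0,"jaw": 0.45}
    - {"dx": 0,"dy": 0,"dz": -0.05,"roll": 0,"jaw": 0.45}
    - {"dx": 0,"dy": 0,"dz": -0.05,"roll": 0,"jaw": 0.45}
    - {"dx": 0,"dy": 0,"dz": -0.05,"roll": 0,"jaw": 0.45}
    - {"dx": 0,"dy": 0,"dz": -0.046,"roll": 0,"jaw": 0.45}
  newtons: 10

```text
t: 2.6
eef_pos: [0.6106, -0.1618, 0.0785]
ee_rot: [3.141, -0.001, -2.866]
force: [1.4, 0.7, -0.0]
width: 0.0395
gripper_force: 0.0
```

servo_tool:
  moves:
    - {"dx": -0.0087,"dy": -0.0024,"dz": 0,"roll": 0,"jaw": 0.45}
    - {"dx": -0.0087,"dy": -0.0024,"dz": 0,"roll": 0,"jaw": 0.45}
    - {"dx": -0.0087,"dy": -0.0024,"dz": 0,"roll": 0,"jaw": 0.45}
    - {"dx": -0.005,"dy": -0.0014,"dz": 0,"roll": 0,"jaw": 0.45}
    - {"dx": -0.005,"dy": -0.0014,"dz": 0,"roll": 0,"jaw": 0.45}
    - {"dx": -0.005,"dy": -0.0014,"dz": 0,"roll": 0,"jaw": 0.45}
    - {"dx": -0.005,"dy": -0.0014,"dz": 0,"roll": 0,"jaw": 0.45}
    - {"dx": -0.005,"dy": -0.0014,"dz": 0,"roll": 0,"jaw": 0.45}
    - {"dx": -0.005,"dy": -0.0014,"dz": 0,"roll": 0,"jaw": 0.45}
    - {"dx": -0.005,"dy": -0.0014,"dz": 0,"roll": 0,"jaw": 0.45}
  newtons: 10

```text
t: 3.85
eef_pos: [0.5498, -0.1789, 0.0805]
ee_rot: [3.142, -0.0, -2.865]
force: [-0.3, 0.4, -0.1]
width: 0.0395
gripper_force: 0.0
```

```bash
python3 - <<'E'
from h import *
p,d,W=pts("scene");cv2.imwrite("pics/s1.png",cv2.resize(p[120:300,140:440],(750,450))[...,::-1])
E
```

```text
(no output)
```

View pics/s1.png

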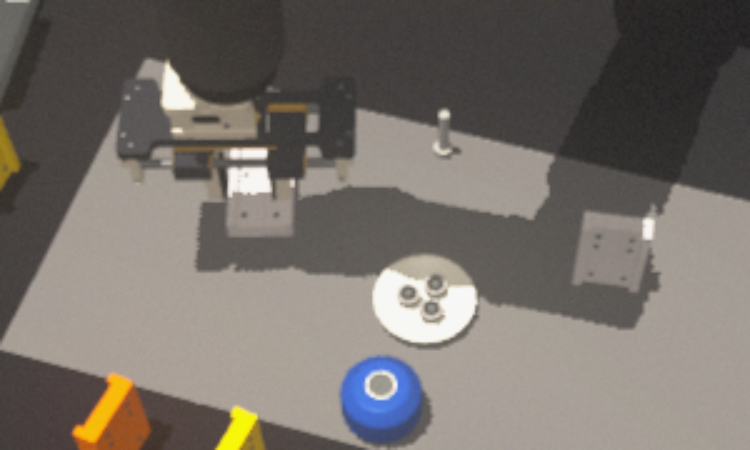

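Riser R appears tipped over behind the fingers at (260,210). I'll lift clear and cross to the left riser, then verify from the top.

servo_tool:
  moves:
    - {"dx": 0.012,"dy": 0.003,"dz": 0,"roll": 0,"jaw": 0.45}
    - {"dx": 0,"dy": 0,"dz": 0.05,"roll": 0,"jaw": 0.45}
    - {"dx": 0,"dy": 0,"dz": 0.05,"roll": 0,"jaw": 0.45}
    - {"dx": 0,"dy": 0.046,"dz": 0,"roll": -5,"jaw": 0.45}
    - {"dx": 0,"dy": 0.047,"dz": 0,"roll": -4.7,"jaw": 0.45}
    - {"dx": 0,"dy": 0.047,"dz": 0,"roll": 0,"jaw": 0.45}
    - {"dx": 0,"dy": 0.047,"dz": 0,"roll": 0,"jaw": 0.45}
    - {"dx": 0,"dy": 0.047,"dz": 0,"roll": 0,"jaw": 0.45}
    - {"dx": 0,"dy": 0.047,"dz": 0,"roll": 0,"jaw": 0.45}
    - {"dx": 0,"dy": 0.045,"dz": 0,"roll": 0,"jaw": 0.45}
  newtons: 10

```text
t: 5.15
eef_pos: [0.5627, 0.1525, 0.1808]
ee_rot: [3.141, 0.001, -3.034]
force: [1.3, -0.2, 0.1]
width: 0.0394
gripper_force: 0.0
```

```bash
python3 - <<'E'
from h import *
p,d,W=pts("top");cv2.imwrite("pics/t1.png",p[150:400,150:550][...,::-1])
z=W[...,2];m=np.zeros(z.shape,bool);m[230:350,370:470]=1;m&=(z>.014)&(z<.11);P=W[m]
print(get_state()['eef_pos'],m.sum(),z[m].min(),z[m].max(),np.median(z[m]),cv2.minAreaRect((P[:,:2]*1000).astype(np.float32)))
E
```

```text
[0.56330753 0.15655498 0.18070732] 1161 0.014107541714068864 0.03081813706210502 0.019949420172663507 ((504.583984375, -188.3389892578125), (90.01445770263672, 61.446590423583984), 15.660783767700195)
```

View pics/t1.png

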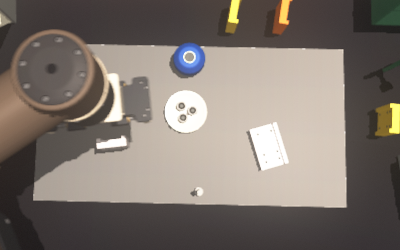

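R lies flat with its ribs up at crop pixel (268,146). Now the left riser.

servo_tool:
  moves:
    - {"dx": 0,"dy": -0.006,"dz": -0.05,"roll": 0,"jaw": 0.45}
    - {"dx": 0,"dy": 0,"dz": -0.05,"roll": 0,"jaw": 0.45}
    - {"dx": 0,"dy": 0,"dz": 0,"roll": 0,"jaw": 0.45}
    - {"dx": -0.009,"dy": -0.001,"dz": 0,"roll": 0,"jaw": 0.45}
    - {"dx": -0.009,"dy": -0.001,"dz": 0,"roll": 0,"jaw": 0.45}
    - {"dx": -0.009,"dy": -0.001,"dz": 0,"roll": 0,"jaw": 0.45}
    - {"dx": -0.005,"dy": -0.0005,"dz": 0,"roll": 0,"jaw": 0.45}
    - {"dx": -0.005,"dy": -0.0005,"dz": 0,"roll": 0,"jaw": 0.45}
    - {"dx": -0.005,"dy": -0.0005,"dz": 0,"roll": 0,"jaw": 0.45}
    - {"dx": -0.005,"dy": -0.0005,"dz": 0,"roll": 0,"jaw": 0.45}
  newtons: 10

```text
t: 6.45
eef_pos: [0.5148, 0.1391, 0.0805]
ee_rot: [-3.141, -0.0, -3.035]
force: [-0.6, -1.1, -0.1]
width: 0.0396
gripper_force: 0.0
```

servo_tool:
  moves:
    - {"dx": -0.005,"dy": -0.0005,"dz": 0,"roll": 0,"jaw": 0.45}
    - {"dx": -0.005,"dy": -0.0005,"dz": 0,"roll": 0,"jaw": 0.45}
    - {"dx": -0.005,"dy": -0.0005,"dz": 0,"roll": 0,"jaw": 0.45}
    - {"dx": 0,"dy": 0,"dz": 0,"roll": 0,"jaw": 0.45}
    - {"dx": 0,"dy": 0,"dz": 0,"roll": 0,"jaw": 0.45}
    - {"dx": 0.012,"dy": 0.001,"dz": 0,"roll": 0,"jaw": 0.45}
    - {"dx": 0,"dy": 0,"dz": 0.05,"roll": 0,"jaw": 0.45}
    - {"dx": 0.03,"dy": 0,"dz": 0.05,"roll": 0,"jaw": 0.45}
    - {"dx": 0.05,"dy": 0,"dz": 0.03,"roll": 0,"jaw": 0.45}
    - {"dx": 0.05,"dy": 0,"dz": 0,"roll": 0,"jaw": 0.45}
  newtons: 10

```text
t: 7.7
eef_pos: [0.646, 0.1391, 0.2146]
ee_rot: [3.14, 0.007, -3.034]
force: [-0.4, 1.2, -0.1]
width: 0.0391
gripper_force: 0.0
```

```bash
python3 - <<'E'
from h import *
p,d,W=pts("scene");cv2.imwrite("pics/s2.png",cv2.resize(p[120:320,140:480],(748,440))[...,::-1])
z=W[...,2]
for y0,y1 in((.08,.22),(-.28,-.1)):
    m=(W[...,0]>.37)&(W[...,0]<.57)&(W[...,1]>y0)&(W[...,1]<y1)&(z>.014)&(z<.13);P=W[m]
    print(m.sum(),z[m].max(),np.median(z[m]),cv2.minAreaRect((P[:,:2]*1000).astype(np.float32)))
E
```

```text
89 0.02685923454667494 0.018345950512782264 ((488.4118347167969, 134.86097717285156), (27.975374221801758, 48.411224365234375), 5.276846885681152)
806 0.027921029468524834 0.018723393012457644 ((508.524658203125, -189.32028198242188), (93.86956787109375, 60.524925231933594), 15.87106990814209)
```

View pics/s2.png

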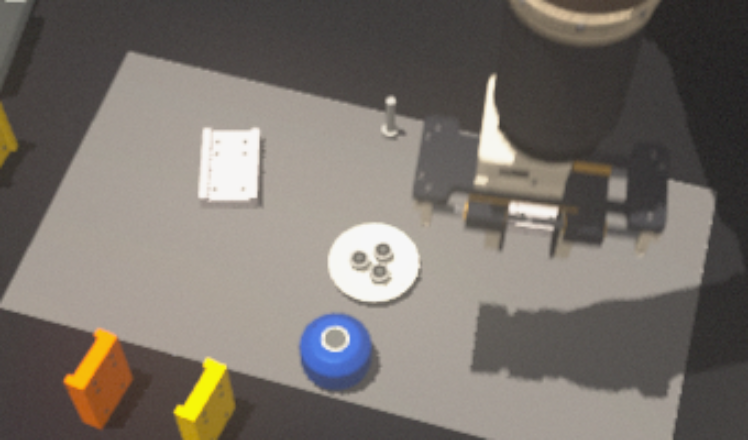

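R is flat and the other objects are undisturbed. The arm hides L, so I'll raise it and move it aside before checking.

servo_tool:
  moves:
    - {"dx": 0,"dy": 0.05,"dz": 0.02,"roll": 0,"jaw": 0.45}
    - {"dx": 0,"dy": 0.05,"dz": 0.02,"roll": 0,"jaw": 0.45}
    - {"dx": 0,"dy": 0.05,"dz": 0.02,"roll": 0,"jaw": 0.45}
    - {"dx": -0.02,"dy": 0.05,"dz": 0.01,"roll": 0,"jaw": 0.45}
    - {"dx": -0.03,"dy": 0.05,"dz": 0,"roll": 0,"jaw": 0.45}
    - {"dx": -0.04,"dy": 0.04,"dz": 0,"roll": 0,"jaw": 0.45}
    - {"dx": -0.04,"dy": 0.02,"dz": 0,"roll": 0,"jaw": 0.45}
    - {"dx": -0.04,"dy": 0,"dz": 0,"roll": 0,"jaw": 0.45}
    - {"dx": 0,"dy": 0,"dz": 0,"roll": 0,"jaw": 0.45}
    - {"dx": 0,"dy": 0,"dz": 0,"roll": 0,"jaw": 0.45}
  newtons: 10

```text
t: 9.0
eef_pos: [0.4727, 0.449, 0.2806]
ee_rot: [3.142, 0.0, -3.034]
force: [-0.3, -0.3, -0.5]
width: 0.0397
gripper_force: 0.0
```

```bash
python3 - <<'E'
from h import *
p,d,W=pts("scene");cv2.imwrite("pics/s3.png",cv2.resize(p[120:320,140:480],(748,440))[...,::-1])
z=W[...,2]
for y0,y1 in((.08,.22),(-.28,-.1)):
    m=(W[...,0]>.37)&(W[...,0]<.57)&(W[...,1]>y0)&(W[...,1]<y1)&(z>.014)&(z<.13);P=W[m]
    print(m.sum(),z[m].max(),np.median(z[m]),cv2.minAreaRect((P[:,:2]*1000).astype(np.float32)))
E
```

```text
820 0.027477241301115698 0.018624940484809602 ((453.6735534667969, 136.87149047851562), (95.40701293945312, 60.05986022949219), 6.463701248168945)
814 0.028886944279297375 0.018724822638150833 ((508.31597900390625, -189.4212646484375), (94.40608215332031, 60.790618896484375), 15.82837963104248)
```

View pics/s3.png

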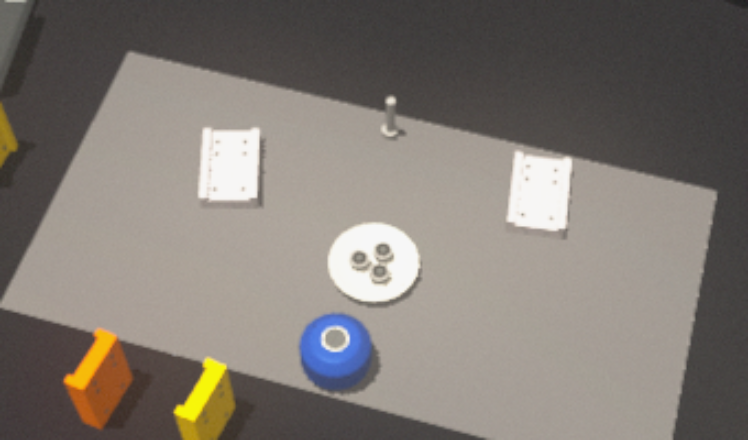

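Both risers lie flat with ribs up, at (230,165) and (540,192), and nothing else has moved.

```bash
python3 -c "
from station import *
print(job_done())"
```

```text
the job is handed in; nothing more can be done
None
```

Both risers are lying flat on the mat, ribs up, about 55 mm from where they stood; the saucer, wheel and kingpin look undisturbed, the arm never went near the T-tool, and the job is handed in (no verdict came back).

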